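Lock the carving turntable

ROBOT

A 6-joint arm with a two-finger parallel gripper is mounted at the origin on the work surface. World frame = base frame: x ahead of the robot, y to its left, z up, the work surface at z = 0. Lengths are in m, angles in rad, forces in N, time in s.
With the tool pointing down it reaches from about 0.375 to 0.9 m from the base axis. Payload 3.1 kg.
Tool frame: the origin (TCP) lies at the very end of the fingers, on their centre line; the grasp point (between the pads) lies 19 mm behind it; x points along the fingers, y is the direction in which the jaws open and shut, and the axes are right-handed (so a half turn about x gives the same grasp; the last joint's range is limited). The gripper opens to 85 mm and grips with 20 to 120 N. Pads are 22 mm wide; open, the fingers measure 114 mm over their backs; the gripper's body (76 mm by 85 mm) begins 54 mm behind the grasp point. The pads swing forward as they close: fully open they stand 13 mm farther back than shut.
Start: joints at [0.949, 0.527, 1.433, -0, 1.181, -0.178], TCP at [0.268, 0.564, 0.231] pointing down, gripper open.
Joint ranges: [-3.08, 3.08], [-0.75, 2.2], [0.22, 2.44], [-1.43, 4.57], [0, 2.65], [-2.85, 2.85]. Speed limits (rad/s): [2.79, 2.79, 3.14, 3.14, 3.14, 3.14].

INTERFACE

Orientations are given as a unit quaternion [x, y, z, w].
In Python, from station import sense, snapshot, camera_model, sign_off gives the robot as it stands.
- The arm moves only by the tool step_arm, never from a script. Its argument "increments" is one flat list of numbers, 5 for each row, row after row: the shift along the tool's x, y, z in units of 60 mm (1.0 is 60 mm), then the turn about the tool's x in units of 5 degrees (1.0 is 5 degrees), then the closure, from 0 (fully open) to 1 (shut). A call has exactly 5 rows; each row is the pose to reach, as a shift and turn from the pose measured when the call began, along the tool's axes at that moment; what a row does not reach only later rows make up. A row lasts 1/8 s, in which the tool goes at most 62.5 mm and 10.7 degrees, less where a joint would pass 70% of its speed; a pose out of reach is approached as far as the arm can. A call with a gripper value outside its range is refused whole. The fingers move at their own pace and stop on an object; "grip_force" is the grip in N (left out, the last holds). Time passes only in rows, so rows that repeat a pose let the fingers close, or fill a call up. It gives the time, the measured TCP pose, the force and the opening at its end, in the units of the state.
- sense(): the state, without advancing time (a new reading comes with each control period).
- snapshot(name): name is "side" or "top" or "wrist"; returns the picture (480x640x3 uint8, blue, green, red); there is no depth.
- camera_model(name): a dict with "vertical_fov" (degrees; the focal length in pixels is half the picture's height over the tangent of half this angle, whatever the lens; pixels are square), "cx", "cy" (the principal point, pixels), "D" ([k1, k2, p1, p2, k3] as OpenCV has them; the pictures are not rectified), "R" (3x3) and "t" (3): a world point X has camera coordinates R X + t. Camera axes: x right, y down, z forward; pixel columns grow to the right and rows downward; lengths in m; the calibration is good to about 2 mm. A picture is of the moment at which its call begins: read the wrist's pose just before it. camera_model takes no time and is no camera call; for the wrist camera it gives the pose at the moment of the call.
- sign_off(): hands the job in, once; it reports no verdict.
The state is a dict: "t": time; "q": joint angles; "qd": joint speeds; "tau": joint torques, N m; "tcp_pos": TCP position; "tool_rot": TCP orientation; "force": force on the tool from outside, world axes, zero at the start; "ft_torque": the same for the moment, N m; "finger_gap": opening from 0.0 (shut) to 1.0 (fully open).
Only numpy, scipy, OpenCV 4.12 (cv2) and the standard library are available. Lean on these libraries where they do the work, as an engineer would, in place of code of your own. Each camera call takes 0.05 s, during which the arm holds its last target. There are 200 camera calls.

TASK

Lock the carving turntable: push its wooden peg round until the slot in the metal disc faces the steel locking bar, then push the bar by its cross plate fully home into the slot, until the plate meets the guide. Only push: do not lift the bar out of its guide, and leave everything else on the bench where it is.

Things in the scene. Friction and masses are not known exactly. Their poses are not given: they have to be found in the camera images.
- stand: the turntable's fixed plywood board, 200 mm (its x) by 390 mm (its y, -290 to +100), 18 mm thick; its place and yaw vary. Origin: on the disc's vertical axis, at bench level (z 0). z up; the bar's guide lies on the -y side and the bar is pushed along +y.
- guide_end (a point): middle of the guide's rear end (stand x 0, y -178, z 50), where the cross plate comes to rest. The guide: two wooden cheeks, each 12 mm thick, from y -178 to y -88, outer faces 20 mm from the centre line, tops at z 50; between them an open-topped channel 16.6 mm wide, its floor at z 24, running on back to y -253.
- disc (a joint): angle of the disc (rad, positive anticlockwise seen from above). 0 or 2 pi = slot faces the bar. Starts between 0.8 and 5.4; turns either way, no stop within a turn; light friction (about 0.06 N m), stays where it is left. The bar cannot enter unless the slot is in front of it; its round nose centres a slot up to some 6 mm off.
- slot (a point): centre of the disc's one slot at the disc's top face, 70 mm from the axis, z 38. Grey metal disc, radius 80 mm, z 24 to 38; slot 22 mm wide, open at the rim, reaching in to 49 mm from the axis. A flat plywood animal blank is fixed on the disc within 38 mm of the axis, up to z 48.
- gate (a point): fixed point on the stand, 70 mm from the axis on the bar's centre line, z 38: the slot point is here when the slot faces the bar
- peg_top (a point): centre of the top of the wooden push peg fixed upright on the disc: 16 mm diameter, 45 mm tall (z 38 to 83), 60 mm from the axis, on the opposite side from the slot
- bar: loose steel bar lying in the channel, 0.25 to 0.5 kg. Shank 14 x 14 mm with round nose, 123 mm long, along its +y; at its back a cross plate 40 mm wide (x), 8 thick (y), to 38 mm above the underside. Origin: underside of the shank at the plate's front face; axes as the stand's. Starts drawn back 35 to 52 mm; home is the plate's front face against the cheeks (origin at stand y -178, z 24).
- push_face (a point): centre of the cross plate's rear face (8 mm behind the bar's origin), z 44: push here along the stand's +y; it slides with 1 to 4 N
- tin: bystander: small round screw tin, 42 mm across, 40 mm tall, standing on the board beside the guide (its +x side)
- sander: bystander: cork sanding block, 46 x 87 x 25 mm, lying on the board beside the guide (its -x side)
- offcut: bystander: plywood offcut strip, 30 x 160 x 20 mm, lying on the bench beside the board (+x side)
- driver: bystander: screwdriver lying on the bench between the board and the robot
- glue: bystander: white glue bottle, 60 mm across, 150 mm tall, on the bench
- mug: bystander: white mug, 80 mm across, 90 mm tall, on the bench
- mallet: bystander: wooden mallet lying on the bench, head 60 x 110 x 70 mm, handle 26 mm thick
Things that resemble listed ones, but are neither listed nor needed, are in the scene too. What is meant by the bar is not blue, purple or yellow, and is the larger of those in its own colour.

How it is judged:
On the way, in this order (a step that is already met when the one before it is completed fails the run):
1. the disc's slot faces the bar (horizontal distance between slot and gate below 0.006 m), for 0.2 s.
2. the bar is pushed home into the slot (y of bar in the frame of stand above -0.182 m and x of bar in the frame of stand between -0.004 and 0.004 m and z of bar in the frame of stand below 0.029 m), for 0.2 s.
At the end, for the whole second after the job is handed in: The slot is within 6 mm of the bar's line, the bar lies flat in its channel (within 4 mm sideways, 5 mm in height) with its cross plate within 4 mm of the cheeks, at rest, and every bystander is within 25 mm of where it started (all of step 2 and horizontal distance between slot and gate below 0.006 m and angle between bar's own z axis and vertical below 0.06 rad and linear speed of bar below 0.01 m/s and distance of each of tin, sander, offcut, driver, glue, mug, mallet from where it was at the start of the episode below 0.025 m); the robot touches nothing.
It fails at once if the bar is lifted or tipped out of its guide (over 10 mm up, or over 0.2 rad) (z of bar in the frame of stand above 0.034 m or angle between bar's own z axis and vertical above 0.2 rad).
It fails at once if another thing on the bench is moved by more than 25 mm (distance of any of tin, sander, offcut, driver, glue, mug, mallet from where it was at the start of the episode above 0.025 m).
It also fails if it takes over 51 s, if anything falls off the work surface, if the arm or the gripper's body presses on something with over 40 N, if the wrist force passes 120 N, or if a joint passes its speed limit or range.

## Working session

There is one attempt and no reset: what is moved stays moved. The work goes in short steps, Python scripts to look and compute and a tool call to move; the robot and the scene stay as the last step left them, time stands still between calls to the robot, and variables do not carry over. Pictures are saved under pics/ and viewed, about 8 in all and at most 12, crops included, and the job is handed in when it is done.

Besides the shell and the picture viewer there is one more tool, called after ">>>" as a command line: name --argument value ..., lists and objects as JSON in quotes. step_arm: Moves the arm, as the interface text tells. Its arguments: {"type":"object","properties":{"increments":{"type":"array","items":{"type":"number"}},"grip_force":{"type":"number"}},"required":["increments"]}

```bash
mkdir -p pics
cat > h.py <<'E'
import numpy as np, cv2
from station import sense, snapshot, camera_model, sign_off
def K(m):
    f=240/np.tan(np.radians(m["vertical_fov"])/2)
    return np.array([[f,0,m["cx"]],[0,f,m["cy"]],[0,0,1]])
def ray(m,uv):
    p=cv2.undistortPoints(np.array([[uv]],float),K(m),np.array(m["D"],float))[0,0]
    R=np.array(m["R"]);t=np.array(m["t"])
    return -R.T@t, R.T@np.array([p[0],p[1],1])
def onz(m,uv,z):
    o,d=ray(m,uv); return o+d*(z-o[2])/d[2]
def proj(m,X):
    R=np.array(m["R"]);t=np.array(m["t"],float)
    return cv2.projectPoints(np.atleast_2d(np.array(X,float)),cv2.Rodrigues(R)[0],t,K(m),np.array(m["D"],float))[0][:,0]
E
python3 - <<'E'
from h import *
for n in("top","side"):
    m=camera_model(n);cv2.imwrite(f"pics/{n}1.png",snapshot(n));print(n,-np.array(m["R"]).T@m["t"],m["vertical_fov"],m["D"])
s=sense();print(s["t"],s["tcp_pos"],s["tool_rot"],s["finger_gap"])
E
```

```text
top [0.34376809 0.01326041 1.08291461] 52.154155092838224 [-0.02655954  0.          0.          0.          0.        ]
side [ 0.03291943 -0.5527285   0.62919002] 56.83609849658123 [-0.07214552  0.          0.          0.          0.        ]
0.1 [0.26795728 0.56395188 0.23042411] [ 0.15499265  0.69004237 -0.15626286  0.68949309] 0.9993518625582251
```

View pics/top1.png

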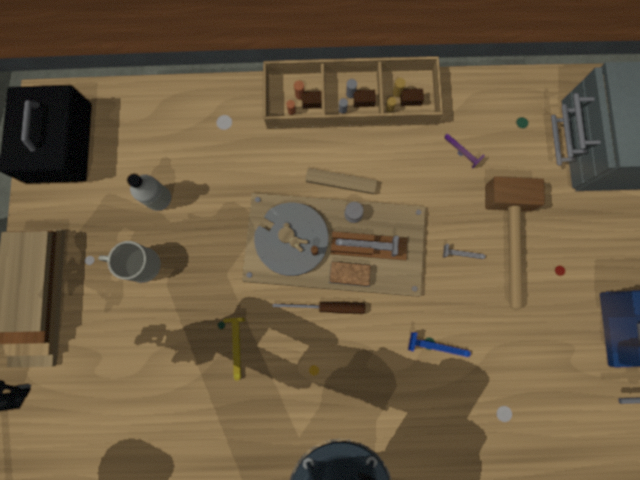

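View pics/side1.png

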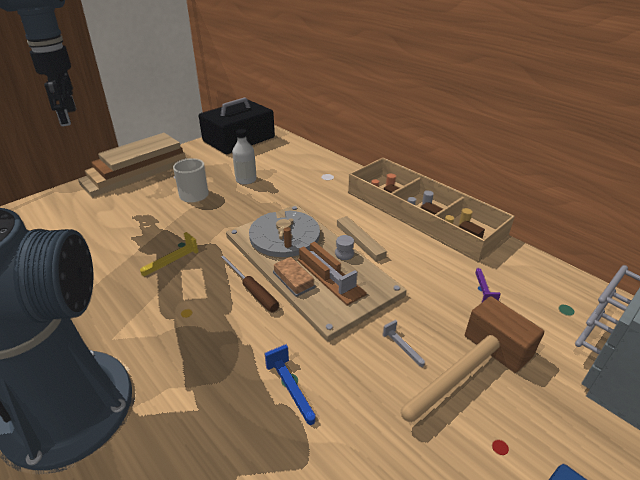

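Run:
```python
from h import *
a=cv2.imread("pics/top1.png")[180:310,235:440];b=cv2.imread("pics/side1.png")[190:345,215:415]
a=cv2.resize(a,None,fx=3.8,fy=3.8,interpolation=2);cv2.imwrite("pics/ta.png",a)
m=camera_model("top")
# board corners at z=.018, bolts etc, disc ellipse
im=cv2.imread("pics/top1.png")
for uv in [(256,193),(426,207),(423,296),(243,282)]: print(onz(m,uv,.018).round(4))
print("disc",onz(m,(291,238),.038).round(4),"peg",onz(m,(315,251),.083).round(4), "plate", onz(m,(397,244),.062).round(4))
```

```text
[0.6409 0.1713 0.018 ]
[ 0.5983 -0.2081  0.018 ]
[ 0.4013 -0.1896  0.018 ]
[0.4415 0.1995 0.018 ]
disc [0.5324 0.0923 0.038 ] peg [0.4958 0.0397 0.083 ] plate [ 0.5093 -0.1329  0.062 ]
```

View pics/ta.png

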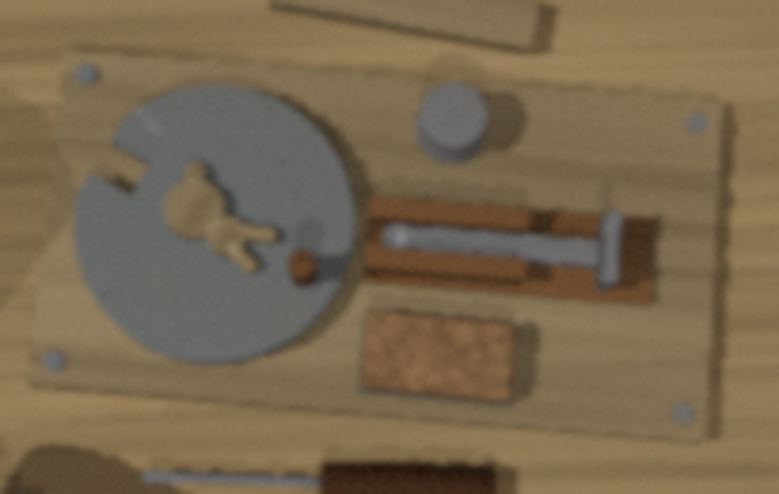

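```bash
cat >> h.py <<'E'
from scipy.spatial.transform import Rotation as Ro
PSI=-0.1075; C=np.array([.532,.091])
def st2w(p,C=None,psi=None):
    C=globals()["C"] if C is None else C; psi=PSI if psi is None else psi
    c,s=np.cos(psi),np.sin(psi); return C+np.array([[c,-s],[s,c]])@np.array(p,float)
def w2st(p):
    c,s=np.cos(PSI),np.sin(PSI); return np.array([[c,s],[-s,c]])@(np.array(p[:2])-C)
def plan(w,z,jaw):   # shift (tool units) and turn so tool y axis is at world heading jaw (rad, mod pi)
    s=sense();R=Ro.from_quat(s["tool_rot"]).as_matrix();d=R.T@(np.r_[w,z]-s["tcp_pos"])/.06
    h=np.arctan2(R[1,1],R[0,1]); t=-(jaw-h)   # tool x down: positive turn = clockwise from above
    t=(t+np.pi/2)%np.pi-np.pi/2
    return d.round(2),round(np.degrees(t)/5,2),round(float(s["q"][5]),2),s["t"]
E
python3 - <<'E'
from h import *
m=camera_model("top");im=cv2.imread("pics/top1.png")
h=cv2.cvtColor(im,cv2.COLOR_BGR2HSV)
g=((h[...,1]<70)&(h[...,2]>50)).astype(np.uint8)
r=np.zeros_like(g);r[195:282,250:331]=1
cs,_=cv2.findContours(g*r,0,1);c=max(cs,key=cv2.contourArea)
W=np.array([onz(m,p[0],.038)[:2] for p in c]);hull=cv2.convexHull(W.astype(np.float32))[:,0]
A=np.c_[2*hull,np.ones(len(hull))];x=np.linalg.lstsq(A,(hull**2).sum(1),rcond=None)[0]
print("disc",x[:2],"r",np.sqrt(x[2]+x[:2]@x[:2]),len(hull))
R=[(68,50),(727,103),(712,438),(30,385)];R=[onz(m,(235+a/3.8,180+b/3.8),.018)[:2] for a,b in R];R=np.array(R)
print("corners",R.round(4).tolist(),"sizes",np.linalg.norm(R-np.roll(R,1,0),axis=1))
for a in(R[0]-R[1],R[3]-R[2]):print("psi",np.arctan2(-a[0],a[1]))
for a in(R[0]-R[3],R[1]-R[2]):print("psi",np.arctan2(a[1],a[0]))
nose=onz(m,(235+398/3.8,180+235/3.8),.038);pl=onz(m,(235+611/3.8,180+245/3.8),.062);pg=onz(m,(235+302/3.8,180+262/3.8),.083);sl=onz(m,(235+122/3.8,180+172/3.8),.038)
for n,p in dict(nose=nose,plate=pl,peg=pg,slot=sl).items():q=w2st(p);print(n,p.round(4),q.round(4),np.hypot(*q),np.degrees(np.arctan2(q[1],q[0])))
q=st2w([-.015,-.063]);print(q,plan(q,.2,np.radians(240)+PSI))
E
```

```text
disc [0.53197358 0.09202817] r 0.0815579240552756 29
corners [[0.6407, 0.1783], [0.598, -0.2088], [0.4029, -0.1883], [0.443, 0.1998]] sizes [0.19885616 0.3894343  0.19616149 0.39016019]
psi -0.1098277515928027
psi -0.1029150406752552
psi -0.10837440532203668
psi -0.10470145655669025
nose [ 0.5212 -0.013   0.038 ] [ 0.0004 -0.1046] 0.10455956499224106 -89.76588271629515
plate [ 0.5084 -0.1303  0.062 ] [ 0.0003 -0.2226] 0.22258544763574128 -89.9302849673451
peg [0.5001 0.0407 0.083 ] [-0.0263 -0.0535] 0.05959783191244889 -116.23268138337912
slot [0.562 0.144 0.038] [0.0241 0.0559] 0.06088821738230591 66.65866701599253
[0.51032713 0.02997307] (array([ 0.52, -6.3 ,  7.47]), np.float64(2.15), -0.18, 0.1)
```

>>> step_arm --increments '[0, -0.7, 0.8, 0.5, 1, 0, -1.4, 1.6, 1, 1, 0, -2.1, 2.4, 1.5, 1, 0, -2.8, 3.2, 2, 1, 0, -3.2, 3.8, 2.15, 1]'

```text
t: 0.72
tcp_pos: [0.3914, 0.2903, 0.2305]
tool_rot: [0.219, 0.672, -0.221, 0.672]
force: [-0.1, 0.1, 0.6]
finger_gap: 0.0
```

```bash
sed -i 's/C=np.array(\[.532,.091\])/C=np.array([.532,.0915])/' h.py
python3 - <<'E'
from h import *
s=sense();print(s["tcp_pos"],s["q"],s["force"])
q=st2w([-.001,-.066]);print(q,plan(q,.2,np.radians(244)+PSI))
E
```

```text
[0.39141834 0.29030702 0.23048699] [ 4.09106620e-01  3.45639723e-01  1.76872583e+00 -1.38517704e-03
  1.03008218e+00 -5.28135170e-01] [-0.05284311  0.14091406  0.59247075]
[0.52392443 0.02598828] (array([ 0.51, -2.24,  4.39]), np.float64(-0.82), -0.53, 0.725)
```

>>> step_arm --increments '[0.1, -0.45, 0.88, 0, 1, 0.2, -0.9, 1.76, -0.4, 1, 0.3, -1.35, 2.64, -0.8, 1, 0.4, -1.8, 3.5, -0.8, 1, 0.5, -2.24, 4.39, -0.8, 1]'

```text
t: 1.35
tcp_pos: [0.5246, 0.0243, 0.2004]
tool_rot: [0.196, 0.68, -0.197, 0.678]
force: [1.4, 0.4, 0.4]
finger_gap: -0.001
```

Run:
```python
from h import *
s=sense();print(s["tcp_pos"],s["q"])
m=camera_model("wrist");im=snapshot("wrist");cv2.imwrite("pics/w1.png",im)
print(proj(m,[[*st2w([.06*np.cos(a),.06*np.sin(a)]),.083] for a in np.radians([240,244,248])]))
q=st2w([-.001,-.066]);print(q,plan(q,.058,np.radians(244)+PSI))
```

```text
[0.52457245 0.02433003 0.20036454] [-0.16531401  0.43687745  1.7131993  -0.0027221   0.99390708 -1.17129528]
[[327.66329264 190.27380073]
 [327.46489732 196.02746315]
 [327.66677751 201.73189487]]
[0.52392443 0.02598828] (array([ 2.37,  0.08, -0.17]), np.float64(-0.07), -1.17, 1.4)
```

View pics/w1.png

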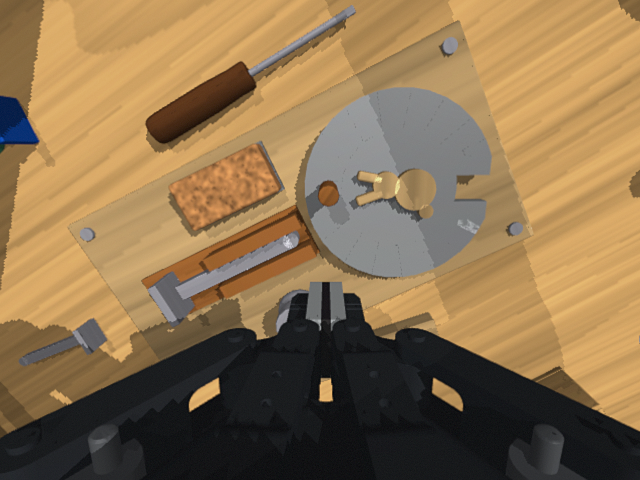

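>>> step_arm --increments '[0.6, 0.08, -0.17, 0, 1, 1.2, 0.08, -0.17, 0, 1, 1.8, 0.08, -0.17, 0, 1, 2.2, 0.08, -0.17, 0, 1, 2.37, 0.08, -0.17, 0, 1]'

```text
t: 2.02
tcp_pos: [0.5231, 0.0262, 0.0563]
tool_rot: [0.195, 0.678, -0.2, 0.68]
force: [-0.7, -0.0, 0.1]
finger_gap: 0.004
```

```bash
cat > arc.py <<'E'
from h import *
import sys
# waypoints along peg arc: args: peg angles(deg); off = tool centre offset ccw-tangential (m); z
off=float(sys.argv[1]);z=float(sys.argv[2])
s=sense();print(s["t"],s["tcp_pos"].round(4) if hasattr(s["tcp_pos"],"round") else s["tcp_pos"],"q1,q6",s["q"][0],s["q"][5],"F",np.round(s["force"],1))
q=w2st(s["tcp_pos"]);print("tool stand",q)
out=[]
for a in sys.argv[3:]:
    f=np.radians(float(a));p=.06*np.array([np.cos(f),np.sin(f)])+off*np.array([-np.sin(f),np.cos(f)])
    d,t,_,_=plan(st2w(p),z,f+PSI);out.append([*d.tolist(),float(t)])
for o in out:print([round(float(v),2) for v in o])
E
python3 arc.py .019 .058 240 230 220 210 200
```

```text
2.025 [0.5231 0.0262 0.0563] q1,q6 -0.15951296462629974 -1.1542231325537717 F [-0.7 -0.   0.1]
tool stand [-0.00187541 -0.06586481]
[-0.03, -0.02, -0.21, 0.73]
[-0.03, -0.05, -0.39, 2.73]
[-0.03, -0.05, -0.57, 4.73]
[-0.03, -0.01, -0.75, 6.73]
[-0.03, 0.06, -0.92, 8.73]
```

>>> step_arm --increments '[-0.03, -0.02, -0.21, 0.73, 1, -0.03, -0.05, -0.39, 2.73, 1, -0.03, -0.05, -0.57, 4.73, 1, -0.03, -0.01, -0.75, 6.73, 1, -0.03, 0.06, -0.92, 8.73, 1]'

```text
t: 2.65
tcp_pos: [0.4787, 0.0588, 0.0585]
tool_rot: [0.436, 0.553, -0.439, 0.558]
force: [0.7, -1.8, 0.6]
finger_gap: 0.003
```

```bash
python3 arc.py .019 .058 190 180 170 160 150; python3 -c "
from h import *
cv2.imwrite('pics/t2.png',cv2.resize(snapshot('wrist')[:400,100:600],None,fx=1,fy=1))"
```

```text
2.65 [0.4787 0.0588 0.0585] q1,q6 -0.10536021349202704 -0.3302069222869055 F [ 0.7 -1.8  0.6]
tool stand [-0.04950125 -0.03827745]
[0.01, -0.05, -0.18, 1.94]
[0.01, -0.06, -0.36, 3.94]
[0.0, -0.03, -0.54, 5.94]
[0.0, 0.02, -0.72, 7.94]
[0.0, 0.1, -0.88, 9.94]
```

View pics/t2.png

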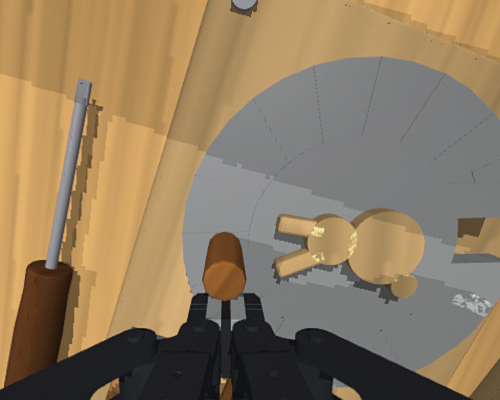

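The peg (crop about 224,280) is being pushed, centred on the fingertips; the slot is to the right (480,240). I continue.

>>> step_arm --increments '[0.01, -0.05, -0.18, 1.94, 1, 0.01, -0.06, -0.36, 3.94, 1, 0, -0.03, -0.54, 5.94, 1, 0, 0.02, -0.72, 7.94, 1, 0, 0.1, -0.88, 9.94, 1]'

```text
t: 3.32
tcp_pos: [0.4713, 0.1128, 0.0586]
tool_rot: [-0.63, -0.316, 0.632, -0.321]
force: [0.8, -1.5, -0.4]
finger_gap: -0.004
```

```bash
python3 arc.py .019 .058 141 132 123 114 105
```

```text
3.325 [0.4713 0.1128 0.0586] q1,q6 0.008286672516598034 0.6564068268646694 F [ 0.8 -1.5 -0.4]
tool stand [-0.06260516  0.01462956]
[0.01, -0.01, -0.15, 1.73]
[0.01, -0.03, -0.32, 3.53]
[0.01, -0.01, -0.48, 5.33]
[0.01, 0.03, -0.64, 7.13]
[0.01, 0.09, -0.79, 8.93]
```

>>> step_arm --increments '[0.01, -0.01, -0.15, 1.73, 1, 0.01, -0.03, -0.32, 3.53, 1, 0.01, -0.01, -0.48, 5.33, 1, 0.01, 0.03, -0.64, 7.13, 1, 0.01, 0.09, -0.79, 8.93, 1]'

```text
t: 3.95
tcp_pos: [0.5032, 0.148, 0.0581]
tool_rot: [-0.704, -0.051, 0.706, -0.056]
force: [-1.2, -1.0, -0.1]
finger_gap: 0.006
```

```bash
python3 arc.py .019 .058 103 100 97 95 95
python3 - <<'E'
from h import *
m=camera_model("wrist");im=snapshot("wrist");cv2.imwrite("pics/w3.png",im)
for a in (90,95,100,105,110):
  f=np.radians(a);print(a,proj(m,[[*st2w([.06*np.cos(f),.06*np.sin(f)]),.083],[*st2w([-.07*np.cos(f),-.07*np.sin(f)]),.038]]).round(0).tolist())
E
```

```text
3.95 [0.5032 0.148  0.0581] q1,q6 0.07696703725595748 1.5048537141055547 F [-1.2 -1.  -0.1]
tool stand [-0.03473178  0.05309267]
[0.0, -0.01, -0.05, 0.38]
[0.0, -0.02, -0.1, 0.98]
[0.0, -0.03, -0.16, 1.58]
[0.0, -0.04, -0.19, 1.98]
[0.0, -0.04, -0.19, 1.98]
90 [[330.0, 238.0], [587.0, 281.0]]
95 [[327.0, 253.0], [592.0, 269.0]]
100 [[325.0, 267.0], [597.0, 257.0]]
105 [[324.0, 281.0], [600.0, 245.0]]
110 [[325.0, 295.0], [602.0, 232.0]]
```

View pics/w3.png

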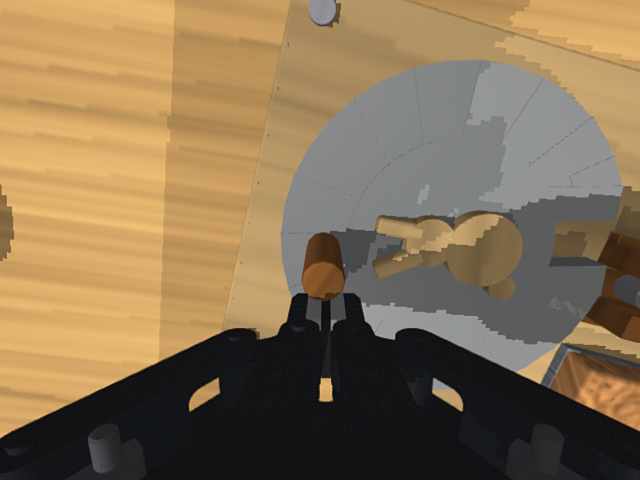

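```bash
python3 arc.py .019 .058 100 95 92 90 90
```

```text
4.0 [0.5054 0.1484 0.0583] q1,q6 0.07734883686853596 1.508370319202078 F [ 1.5  0.3 -0.6]
tool stand [-0.0325587   0.05372518]
[0.0, -0.02, -0.06, 0.94]
[0.0, -0.04, -0.15, 1.94]
[0.0, -0.04, -0.21, 2.54]
[0.0, -0.04, -0.25, 2.94]
[0.0, -0.04, -0.25, 2.94]
```

>>> step_arm --increments '[0, -0.02, -0.06, 0.94, 1, 0, -0.04, -0.15, 1.94, 1, 0, -0.04, -0.21, 2.54, 1, 0, -0.04, -0.24, 2.9, 1, 0, -0.04, -0.24, 2.9, 1]'

```text
t: 4.62
tcp_pos: [0.5195, 0.1529, 0.0585]
tool_rot: [0.707, -0.038, -0.705, -0.034]
force: [-0.3, 0.0, 0.5]
finger_gap: -0.001
```

```bash
python3 - <<'E'
from h import *
m=camera_model("wrist");im=snapshot("wrist");cv2.imwrite("pics/w4.png",im)
for a in (85,90,95):
  f=np.radians(a);print(a,proj(m,[[*st2w([.06*np.cos(f),.06*np.sin(f)]),.083],[*st2w([-.07*np.cos(f),-.07*np.sin(f)]),.038]]).round(0).tolist())
h=cv2.cvtColor(im,cv2.COLOR_BGR2HSV);
E
python3 arc.py .019 .058 90 90
```

```text
85 [[324.0, 269.0], [594.0, 261.0]]
90 [[323.0, 283.0], [597.0, 249.0]]
95 [[324.0, 296.0], [600.0, 237.0]]
4.675 [0.5195 0.1529 0.0585] q1,q6 0.08377074331982409 1.7656520161472729 F [-1.  -0.3  1.1]
tool stand [-0.0190442   0.05968782]
[0.01, -0.01, -0.0, 0.06]
[0.01, -0.01, -0.0, 0.06]
```

View pics/w4.png

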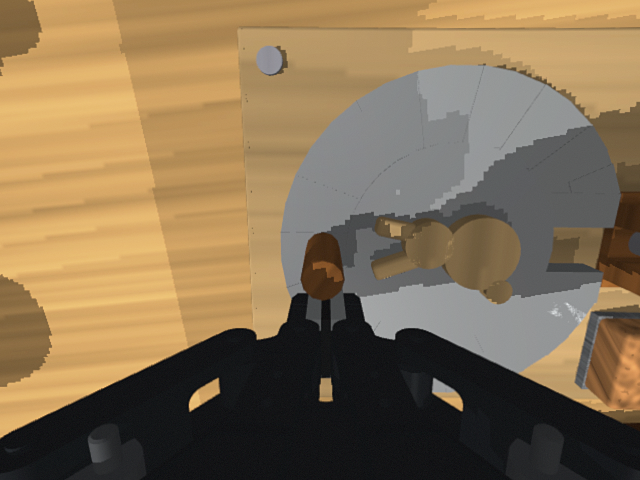

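>>> step_arm --increments '[0, -0.02, 0.1, 2.9, 1, 0, -0.02, 0.3, 2.9, 1, -0.5, 0, 0.35, 1, 1, -1.1, 0, 0.35, -1, 1, -1.5, 0, 0.35, -3, 1]'

```text
t: 5.3
tcp_pos: [0.4991, 0.1555, 0.1501]
tool_rot: [0.706, 0.056, -0.703, 0.061]
force: [0.5, 0.4, -0.3]
finger_gap: -0.002
```

Run:
```python
from h import *
s=sense();print(s["tcp_pos"],s["q"])
q=st2w([0,-.250]);print(q,plan(q,.14,PSI))
m=camera_model("top");im=snapshot("top");cv2.imwrite("pics/t5.png",cv2.resize(im[180:310,235:440],None,fx=3.8,fy=3.8,interpolation=2))
```

```text
[0.49909866 0.15554642 0.15011649] [ 0.09244149  0.50801356  1.76958466 -0.00974699  0.85886231  1.50287152]
[ 0.50517673 -0.15705686] (array([0.2 , 5.15, 0.77]), np.float64(-14.86), 1.5, 5.3)
```

View pics/t5.png

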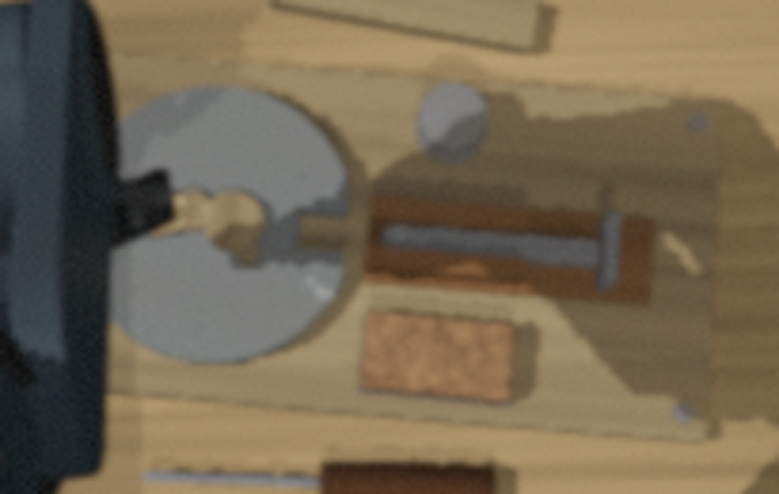

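>>> step_arm --increments '[0, 0.9, 0.15, -2, 1, 0, 1.8, 0.3, -4, 1, 0, 2.7, 0.45, -6, 1, 0, 3.6, 0.6, -8, 1, 0, 4.5, 0.7, -10, 1]'

```text
t: 5.98
tcp_pos: [0.505, -0.1138, 0.1541]
tool_rot: [0.622, 0.337, -0.617, 0.345]
force: [0.1, 1.2, -0.2]
finger_gap: 0.006
```

```bash
python3 -c "
from h import *
q=st2w([0,-.250]);print(q,plan(q,.14,PSI),sense()['tcp_pos'])"
```

```text
[ 0.50517673 -0.15705686] (array([0.24, 0.38, 0.61]), np.float64(-5.22), 0.13, 5.975) [ 0.50499719 -0.11378741  0.15412754]
```

>>> step_arm --increments '[0, 0.2, 0.3, -1.8, 1, 0.1, 0.38, 0.61, -3.5, 1, 0.2, 0.38, 0.61, -5.2, 1, 0.24, 0.38, 0.61, -5.2, 1, 0.24, 0.38, 0.61, -5.2, 1]'

```text
t: 6.6
tcp_pos: [0.5047, -0.1568, 0.1397]
tool_rot: [0.528, 0.467, -0.526, 0.476]
force: [1.1, -0.2, 0.5]
finger_gap: 0.001
```

Run:
```python
from h import *
q=st2w([0,-.250]);print(plan(q,.040,PSI),sense()['tcp_pos'],sense()["q"][5])
m=camera_model("wrist");im=snapshot("wrist");cv2.imwrite("pics/w6.png",im)
P=[[*st2w([x,y]),.062] for x,y in((-.02,-.2266),(.02,-.2266),(0,-.2266))];print(proj(m,P).round(0).tolist(),proj(m,[[*st2w([0,-.25]),.04]]))
```

```text
(array([ 1.66, -0.01, -0.01]), np.float64(-0.05), -0.4, 6.6) [ 0.50471426 -0.15679852  0.13970193] -0.40066434654135163
[[292.0, 214.0], [356.0, 214.0], [324.0, 214.0]] [[323.88404868 240.78646498]]
```

View pics/w6.png

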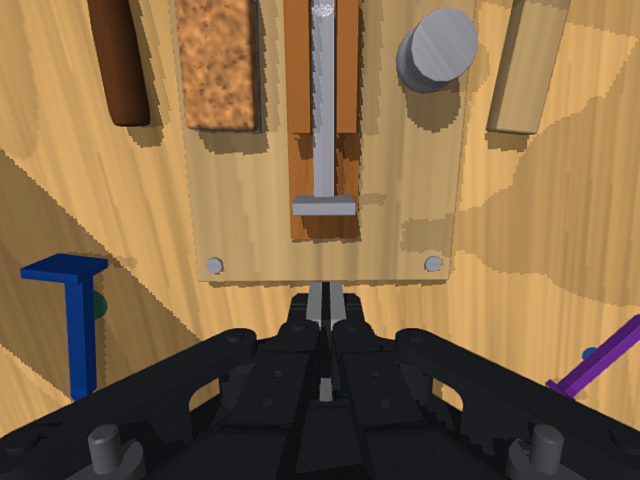

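>>> step_arm --increments '[0.6, 0, 0, 0, 1, 1.1, 0, 0, 0, 1, 1.5, 0, 0, 0, 1, 1.65, 0, 0, 0, 1, 1.65, 0, 0, 0, 1]'

```text
t: 7.28
tcp_pos: [0.506, -0.1572, 0.0408]
tool_rot: [0.528, 0.467, -0.526, 0.476]
force: [-0.3, 0.3, -0.0]
finger_gap: -0.0
```

Run:
```python
from h import *
s=sense();print(s["tcp_pos"],s["force"],w2st(s["tcp_pos"]))
for y in(-.230,-.220,-.21,-.20,-.197):print(y,plan(st2w([0,y]),.040,PSI)[:2])
```

```text
[ 0.50600961 -0.15716132  0.04082216] [-0.26044404  0.33592779 -0.00399563] [ 0.00083928 -0.2500145 ]
-0.23 (array([ 0.01, -0.02, -0.33]), np.float64(-0.04))
-0.22 (array([ 0.01, -0.02, -0.5 ]), np.float64(-0.04))
-0.21 (array([ 0.01, -0.02, -0.67]), np.float64(-0.04))
-0.2 (array([ 0.01, -0.02, -0.83]), np.float64(-0.04))
-0.197 (array([ 0.01, -0.02, -0.88]), np.float64(-0.04))
```

>>> step_arm --increments '[0, -0.01, -0.2, 0, 1, 0, -0.01, -0.35, 0, 1, 0, -0.01, -0.5, 0, 1, 0, -0.01, -0.65, 0, 1, 0, -0.01, -0.75, 0, 1]'

```text
t: 7.9
tcp_pos: [0.5108, -0.1119, 0.0409]
tool_rot: [0.528, 0.467, -0.525, 0.476]
force: [-0.3, -2.9, 3.2]
finger_gap: 0.0
```

Run:
```python
from h import *
s=sense();print(s["tcp_pos"],s["force"],w2st(s["tcp_pos"]))
for y in(-.2,-.197,-.195,-.193):print(y,plan(st2w([0,y]),.040,PSI)[:2])
```

```text
[ 0.51075352 -0.11187427  0.04087468] [-0.33418716 -2.85652143  3.21424622] [ 0.00069682 -0.20447988]
-0.2 (array([ 0.01, -0.01, -0.07]), np.float64(-0.03))
-0.197 (array([ 0.01, -0.01, -0.12]), np.float64(-0.03))
-0.195 (array([ 0.01, -0.01, -0.16]), np.float64(-0.03))
-0.193 (array([ 0.01, -0.01, -0.19]), np.float64(-0.03))
```

>>> step_arm --increments '[0, 0, -0.03, 0, 1, 0, 0, -0.06, 0, 1, 0, 0, -0.09, 0, 1, 0, 0, -0.12, 0, 1, 0, 0, -0.12, 0, 1]'

```text
t: 8.52
tcp_pos: [0.5116, -0.1046, 0.0408]
tool_rot: [0.528, 0.467, -0.525, 0.476]
force: [0.4, -1.5, 2.0]
finger_gap: 0.001
```

>>> step_arm --increments '[0, 0, -0.01, 0, 1, 0, 0, -0.02, 0, 1, 0, 0, -0.03, 0, 1, 0, 0, -0.03, 0, 1, 0, 0, -0.03, 0, 1]'

```text
t: 9.15
tcp_pos: [0.5117, -0.1033, 0.0408]
tool_rot: [0.528, 0.467, -0.526, 0.476]
force: [-0.7, -4.2, 0.9]
finger_gap: 0.001
```

>>> step_arm --increments '[0, 0, -0.01, 0, 1, 0, 0, -0.02, 0, 1, 0, 0, -0.03, 0, 1, 0, 0, -0.04, 0, 1, 0, 0, -0.04, 0, 1]'

```text
t: 9.78
tcp_pos: [0.5118, -0.1033, 0.0409]
tool_rot: [0.527, 0.467, -0.526, 0.477]
force: [-4.1, -12.3, 2.0]
finger_gap: 0.003
```

Run:
```python
from h import *
s=sense();print(s["tcp_pos"],s["force"],w2st(s["tcp_pos"]))
m=camera_model("wrist");im=snapshot("wrist");cv2.imwrite("pics/w7.png",cv2.resize(im[150:350,220:430],None,fx=3,fy=3))
```

```text
[ 0.51178063 -0.10326414  0.0408644 ] [ -4.13370585 -12.29963363   1.98881467] [ 0.00079419 -0.19580925]
```

View pics/w7.png

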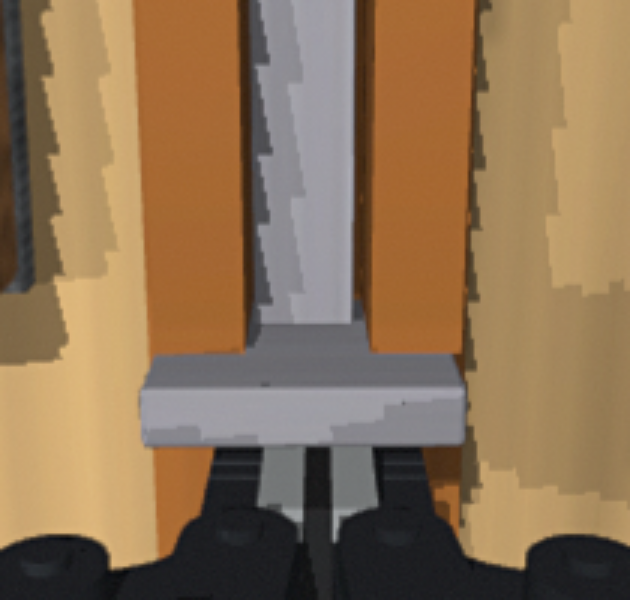

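>>> step_arm --increments '[0, 0, 0.1, 0, 1, 0, 0, 0.4, 0, 1, 0, 0, 0.6, 0, 1, -0.7, 0, 0.7, 0, 1, -1.5, 0, 0.9, 0, 1]'

```text
t: 10.45
tcp_pos: [0.5039, -0.1561, 0.1313]
tool_rot: [0.527, 0.468, -0.526, 0.476]
force: [1.1, -1.0, 0.1]
finger_gap: 0.0
```

>>> step_arm --increments '[-0.5, 0, 0.3, 0, 1, -1, 0, 0.7, 0, 1, -1, 0, 1, 0, 1, -1, 0, 1, 0, 1, -1, 0, 1, 0, 1]'

```text
t: 11.08
tcp_pos: [0.4957, -0.2142, 0.1901]
tool_rot: [0.527, 0.469, -0.527, 0.474]
force: [-0.1, 0.2, -1.0]
finger_gap: 0.002
```

Run:
```python
from h import *
s=sense();print(s["t"],s["tcp_pos"],s["force"])
m=camera_model("wrist");im=snapshot("wrist");print(proj(m,[[*st2w([0,-.186]),.062],[*st2w([0,-.178]),.062],[*st2w([-.02,-.178]),.05],[*st2w([0,-.07]),.038]]).round())
t=snapshot("top")
t=cv2.resize(t[180:330,235:440],None,fx=2.6,fy=2.6,interpolation=2);im=im[:300]
o=np.zeros((300+t.shape[0],640,3),np.uint8);o[:300]=im;o[300:,:t.shape[1]]=t
cv2.imwrite("pics/f.png",o[:600] if o.shape[0]<=600 else cv2.resize(o,None,fx=600/o.shape[0],fy=600/o.shape[0]));print(o.shape)
```

```text
11.075 [ 0.49571065 -0.21422031  0.19013616] [-0.11597252  0.23100066 -0.95583912]
[[ 328.   59.]
 [ 328.   46.]
 [ 300.   50.]
 [ 328. -129.]]
(690, 640, 3)
```

View pics/f.png

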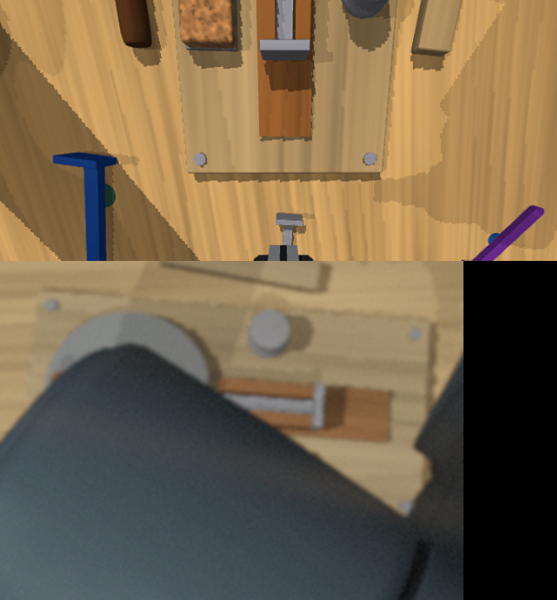

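```bash
python3 -c "
from station import sign_off;print(sign_off())"
```

```text
the job is handed in; nothing more can be done
None
```

The turntable is locked and the job is handed in, after about 11 s of the 51 s allowed. `sign_off` gave no verdict.

- **Disc:** I pushed the peg about 154° clockwise round the near side with closed fingers, turning the tool along with it. A wrist picture then showed the peg and slot within about 1° of facing the bar, and a top picture showed the slot in line with the bar.
- **Bar:** I pushed the cross plate about 40 mm along the guide at 1–4 N. The last step raised the force to about 12 N with no further movement. That, and a close wrist picture, showed the plate against the cheeks.
- **Last checks:** After backing off and lifting clear, the wrist picture still showed the plate at the guide end, within a few pixels of where I expected it. The force reading was near zero.
- **Not seen:** The arm hid part of the disc, the sander's surroundings and the driver in the last top picture. The slot and bar nose together were therefore not seen at the end. With the plate home, the nose must be inside the slot. The tin, sander and offcut looked unmoved where they were visible. I did not measure the bystanders' positions again or view the driver, glue, mug and mallet at the end, but the arm touched nothing except the peg and the bar as far as the readings showed.

No check failed or disagreed with another.

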